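Tare the bench scale through its covered key well

ROBOT

A 7-joint arm with a two-finger parallel gripper is mounted at the origin on a cart in front of the work surface, level with it; the furniture and walls round the work are solid. World frame = base frame: x ahead of the robot, y to its left, z up, the work surface at z = 0. Lengths are in m, angles in rad, forces in N, time in s.
With the tool pointing down it reaches from about 0.4 to 0.85 m from the base axis. Payload 4.5 kg.
Tool frame: the origin (TCP) lies at the very end of the fingers, on their centre line; the grasp point (between the pads) lies 19 mm behind it (r.pinch_z is the distance from the TCP to the grasp point, in m); z points along the fingers, y is the line along which they close (so a half turn about z gives the same grasp; the last joint's range is limited). The gripper opens to 88 mm and grips with 3 to 60 N. Pads are 18 mm wide; open, the fingers measure 123 mm over their backs; the gripper's body (75 mm by 187 mm) begins 45 mm behind the grasp point.
Start: joints at [1.199, 0.689, -0.195, 1.565, 0.157, 0.902, -0.215], TCP at [0.247, -0.574, 0.239] pointing down, gripper open.
Joint ranges: [-3.01, 3.01], [-0.46, 2.08], [-1.47, 1.51], [0.13, 2.56], [-1, 4.14], [0.04, 2.09], [-2.66, 2.66]. Speed limits (rad/s): [2.57, 2.57, 3.14, 3.14, 3.14, 3.14, 3.14].

INTERFACE

Orientations are given as a unit quaternion [x, y, z, w].
In Python, from plant import r, cams gives the robot as it stands.
- The arm moves only by the shell command python3 -m pendant 'ROWS' [FORCE]. ROWS is JSON, a list of rows, each a list of 3 entries, a list of its own where there are three numbers: the closure, from -1 (fully open) to 1 (shut), then the shift along the tool's x, y, z in mm, then the turn, a rotation vector about the tool's x, y, z in degrees. A call has 1 to 8 rows; each row shifts and turns the commanded pose from where the row before left it, along the tool's axes as they then stand; what a row does not reach is not made up. A row lasts 1/8 s, in which the tool goes at most 62.5 mm and 10.7 degrees, less where a joint would pass 70% of its speed; a pose out of reach is approached as far as the arm can. A call with a gripper value outside its range is refused whole. The fingers move at their own pace and stop on an object; FORCE is the grip in N (left out, the last holds). Time passes only in rows, so rows that do not move let the fingers close. It gives the time, the measured TCP pose, the force, the opening and the grip force at its end, in the units of the state.
- r.get_state(): the state, without advancing time (a new reading comes with each control period).
- cams.snapshot(name): name is "side" or "top" or "wrist"; returns a dict with "img" (420x560x3 uint8, red, green, blue), "camera_matrix" (3x3 intrinsics, pixels), "camera_from_world" (4x4, takes a point from world to camera coordinates); the wrist camera has in their place "tool_from_camera" (4x4, takes a point from camera to tool coordinates, whose origin is the TCP and whose axes are the flange's). Camera axes: x right, y up, looking along -z (the intrinsics and any distortion apply to the point x, -y, -z); pixel columns grow to the right and rows downward; lengths in m; the calibration is good to about 2 mm. A picture is of the moment at which its call begins: read the wrist's pose just before it. There is no depth.
- r.finish_job(): hands the job in; it is judged then, once.
The state is a dict: "clock": time; "q": joint angles; "qd": joint speeds; "joint_torque": joint torques, N m; "tool_pos": TCP position; "eef_rot": TCP orientation; "contact_force": force on the tool from outside, world axes, zero at the start; "moment": the same for the moment, N m; "opening": opening from 0.0 (shut) to 1.0 (fully open); "finger_force": force on a finger pad.
Only numpy, scipy, OpenCV 4.12 (cv2) and the standard library are available. Lean on these libraries where they do the work, as an engineer would, in place of code of your own. Each camera call takes 0.05 s, during which the arm holds its last target. There are 200 camera calls.

TASK

Tare the bench scale with the ramekin standing on it: push the sliding cover by its ridge all the way off the round well, reach down into the well with a fingertip, press the sunken key right down, hold it there for a full second and let it come back up. Then push the cover back until it is fully home over the round well. Only push with the fingers, without pinching the ridge or picking anything up; do not press the key in the square well, and leave the ramekin, the jar and the dropper bottle where they stand.

Things in the scene. Friction and masses are not known exactly. Their poses are not given: they have to be found in the camera images.
- scale: White bench scale, 250 (x) x 210 (y) mm, fixed. Origin on the bench under its centre; x points from the control deck (nearer the robot) to the weighing pan, y to the scale's left, z up. The raised deck (x -125 to -15 mm) has its top at z = 55 mm, with two wells side by side, centred at x = -85 mm: the round one at y = +33 mm, the square one at y = -33 mm. A cover slides over them along y.
- tare_key_top (a point): Centre of the top of the key in the round well (50 mm across): a grey disc 36 mm across that stands 14 mm below the deck's top when up. The point moves down with the key.
- tare_key (a joint): How far the key in the round well is pressed down: 0 up, 0.006 m at the bottom stop. A spring: 1.5 N to start it, 4.5 N at the bottom; it comes back up by itself.
- square_key_top (a point): Centre of the top of the key in the square well (46 x 46 mm): a grey key 32 x 32 mm, also 14 mm below the deck's top. To be left alone.
- square_key (a joint): How far the key in the square well is pressed: 0 up, 0.006 m at the bottom; same spring.
- ridge_top (a point): Middle of the top of the cover's ridge, 78.5 mm above the bench; moves with the cover, a dark steel plate 62 (x) x 60 (y) x 3 mm lying on the deck. The ridge stands across its middle, 44 mm long in the scale's x, 14 mm thick in y, 20 mm above the plate. Aluminium guide rails (tops 60.5 mm above the bench) run along y, their inner sides 31.5 mm in front of and behind the cover's middle.
- cover (a joint): How far the cover has slid towards the scale's -y (its right): 0 fully home over the round well, 0.066 m at the other stop, over the square well, with the round well fully clear. Push the ridge's left (+y) face to uncover the round well, its right face to bring the cover home. It slides with about 1.5 N of friction and stays where it is left.
- ramekin: Small white ramekin of brown ink, 67 mm across, 40 mm tall, loose on the scale's round steel pan (124 mm across, top 32 mm above the bench). Origin at the centre of its underside.
- jar: Small glass jar, 59 mm across, 68 mm tall, loose on the bench to the right of the scale. Origin at the centre of its underside.
- dropper: Dropper bottle, 34 mm across, 92 mm tall, loose on the bench to the left of the scale. Origin at the centre of its underside.
There are look-alikes about, which are no part of the job. What is shaped like the ramekin but turquoise or yellow is not meant.

How it is judged:
On the way, in this order (a step that is already met when the one before it is completed fails the run):
1. the cover is pushed right off the round well (value of joint cover above 0.059 m), for 0.1 s.
2. the key in the round well is held down by the fingers (value of joint tare_key above 0.0047 m and contact force between the fingers and tare_key above 1 N and value of joint cover above 0.055 m), for 0.7 s.
3. the cover is pushed home over the round well, the key up again (value of joint cover below 0.005 m and value of joint tare_key below 0.001 m), for 0.1 s.
At the end, for the whole second after the job is handed in: The cover is home over the round well (within 5 mm of its stop), both keys are up (within 1 mm), and everything stands upright where it stood (ramekin within 10 mm, jar and dropper bottle within 15 mm) (all of step 3 and value of joint square_key below 0.001 m and distance of ramekin from where it was at the start of the episode below 0.01 m and distance of each of jar, dropper from where it was at the start of the episode below 0.015 m and angle between each of ramekin, jar, dropper's own z axis and vertical below 0.1 rad); the robot touches nothing.
It fails at once if the key in the square well is pressed more than 2 mm (value of joint square_key above 0.002 m).
It fails at once if the ridge is pinched: both its faces are loaded by the fingers at once (over 3 N each) (contact force between the fingers and cover_c1 above 3 N and contact force between the fingers and cover_c2 above 3 N).
It fails at once if the ramekin is shifted or lifted by more than 10 mm (distance of ramekin from where it was at the start of the episode above 0.01 m).
It fails at once if the jar or the dropper bottle is shifted or lifted by more than 15 mm (distance of any of jar, dropper from where it was at the start of the episode above 0.015 m).
It also fails if it takes over 51 s, if anything falls off the work surface, if the arm or the gripper's body presses on something with over 40 N, if the wrist force passes 120 N, or if a joint passes its speed limit or range.

## Working session

There is one attempt and no reset: what is moved stays moved. The work goes in short steps, Python scripts to look and compute and a shell command to move; the robot and the scene stay as the last step left them, time stands still between calls to the robot, and variables do not carry over. Pictures are saved under pics/ and viewed, at most 10 in all, crops included, and the job is handed in when it is done.

```bash
mkdir -p pics; ls; python3 - <<'E'
from plant import r,cams
import cv2,pickle
s=r.get_state();print(s)
d={}
for n in("side","top"):
    c=cams.snapshot(n);d[n]=c;cv2.imwrite(f"pics/{n}0.png",c["img"][:,:,::-1])
pickle.dump(d,open("d0.pkl","wb"))
E
```

```text
pics
{'clock': 0.0, 'q': array([ 1.19883065,  0.68997619, -0.19454992,  1.56635593,  0.15729677,
        0.90248227, -0.21511542]), 'qd': array([ 0.00111853, -0.00209508,  0.00091323, -0.00074231, -0.00107456,
        0.00061951, -0.00013073]), 'joint_torque': array([ 2.65002818e-04, -5.27549100e+01, -1.26667354e+00, -1.53425092e+01,
       -5.26529015e-02,  6.62080856e-03,  1.91033205e-04]), 'tool_pos': array([ 0.24642429, -0.57367758,  0.23791263]), 'eef_rot': array([ 9.79479675e-01,  2.01540889e-01, -2.36168856e-04, -8.83064061e-04]), 'contact_force': array([ 1.24924399, -0.2555007 ,  0.1748237 ]), 'moment': array([ 0.01482413, -0.01749801,  0.02654397]), 'finger_force': 0.0, 'opening': 1.0018681317450584}
```

View pics/top0.png

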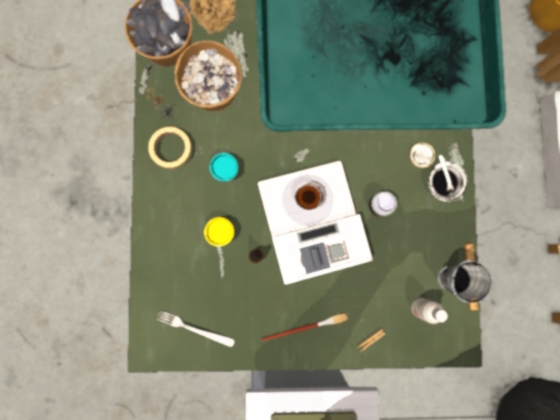

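View pics/side0.png

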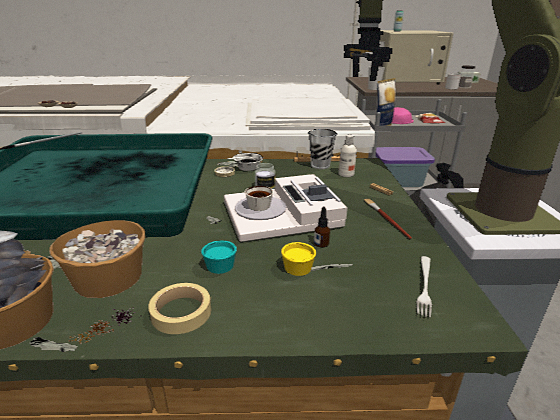

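The top view shows the scale at about (315,222): ramekin with brown ink (309,196), cover (315,257), jar (384,204), dropper (257,255). The turquoise (223,166) and yellow (219,232) pots are look-alikes. I'll enlarge that area.

```bash
python3 - <<'E'
import cv2,pickle
d=pickle.load(open("d0.pkl","rb"))
c=d["top"];im=c["img"][:,:,::-1]
print(c["camera_matrix"],c["camera_from_world"],c.keys())
cv2.imwrite("pics/top1.png",cv2.resize(im[155:290,240:400],None,fx=5,fy=4.4444,interpolation=cv2.INTER_CUBIC) if 0 else cv2.resize(im[170:290,245:400],None,fx=5,fy=5,interpolation=cv2.INTER_CUBIC))
E
```

```text
[[399.95608228   0.         285.95350208]
 [  0.         399.95608228 215.246666  ]
 [  0.           0.           1.        ]] [[-0.00405984 -0.99929118  0.03742532  0.06507768]
 [ 0.99681353 -0.00106262  0.07975995 -0.56890049]
 [-0.07966365  0.03762987  0.99611129 -0.94226648]
 [ 0.          0.          0.          1.        ]] dict_keys(['img', 'camera_matrix', 'camera_from_world'])
```

View pics/top1.png

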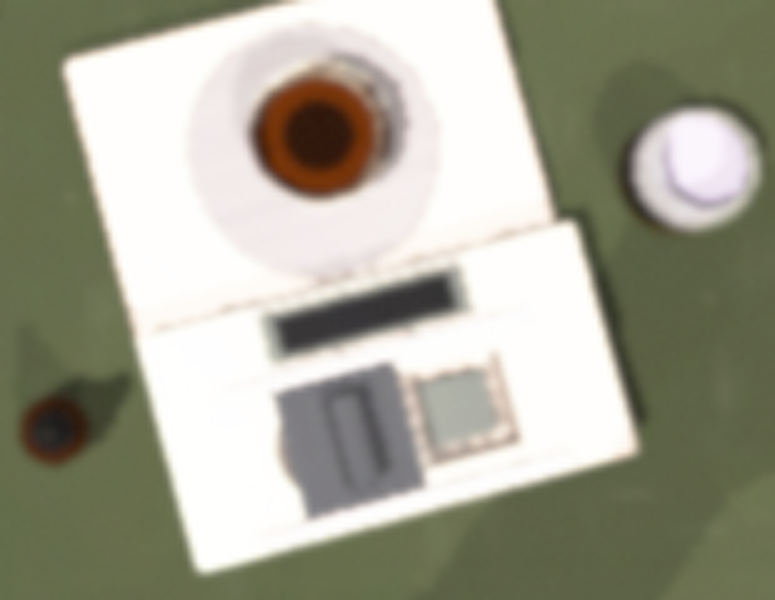

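```bash
cat > h.py <<'E'
import numpy as np
def ray(c,p,z,T=None):
    K=c["camera_matrix"];T=c["camera_from_world"] if T is None else T
    d=np.linalg.inv(K)@[p[0],p[1],1];d=T[:3,:3].T@(d*[1,-1,-1])
    o=-T[:3,:3].T@T[:3,3];return o+d*(z-o[2])/d[2]
E
python3 - <<'E'
import pickle,numpy as np
from h import ray
c=pickle.load(open("d0.pkl","rb"))["top"]
P=lambda u,v,z:ray(c,((u+.5)/5-.5+245,(v+.5)/5-.5+170),z)
D=np.array([P(*p,.055) for p in[(200,573),(637,452),(575,220),(140,338)]])
S=np.array([[-125,105],[-125,-105],[-15,-105],[-15,105]])/1e3
# rigid fit
a=D[:,:2];A=a-a.mean(0);B=S-S.mean(0)
th=np.arctan2((B[:,0]*A[:,1]-B[:,1]*A[:,0]).sum(),(A*B).sum())
R=np.array([[np.cos(th),-np.sin(th)],[np.sin(th),np.cos(th)]]);t=a.mean(0)-R@S.mean(0)
print("yaw",np.degrees(th),"origin",t,"resid mm",(a-(S@R.T+t)).round(4)*1e3)
f=lambda p:((p[:2]-t)@R*1e3).round(1)
for n,p in dict(cov=[(275,395,.058),(392,362,.058),(425,485,.058),(308,517,.058)],ridge=[(327,390,.0785),(362,382,.0785),(388,470,.0785),(350,490,.0785)],sqkey=[(422,380,.041),(485,368,.041),(498,430,.041),(432,444,.041)],ram=[(318,135,.07)],jar=[(708,165,.068)],drop=[(55,428,.092)]).items():
    q=np.array([P(*x) for x in p]);print(n,q.mean(0).round(4),f(q.mean(0)),[f(x).tolist() for x in q])
for n,s in dict(tare=[-85,33],ridge_home=[-85,33],ridge_off=[-85,-33]).items():print(n,R@(np.array(s)/1e3)+t)
E
```

```text
yaw 14.769641933971762 origin [ 0.55647277 -0.00163682] resid mm [[-1.1  0.6]
 [-0.5  0.3]
 [ 1.3 -0.8]
 [ 0.3 -0.1]]
cov [ 0.4683 -0.0007  0.058 ] [-85.   23.4] [[-56.2, 51.5], [-55.6, -4.9], [-114.1, -4.6], [-114.1, 51.4]]
ridge [ 0.4718 -0.0015  0.0785] [-81.8  21.7] [[-59.7, 29.6], [-60.3, 13.3], [-101.5, 12.4], [-105.7, 31.4]]
sqkey [ 0.4836 -0.0543  0.041 ] [-83.9 -32.4] [[-67.8, -18.5], [-70.1, -48.9], [-99.7, -47.0], [-97.9, -15.1]]
ram [0.6082 0.014  0.07  ] [54.  2.] [[54.0, 2.0]]
jar [ 0.5945 -0.1676  0.068 ] [  -5.5 -170.1] [[-5.5, -170.1]]
drop [0.475  0.1337 0.092 ] [-44.3 151.7] [[-44.3, 151.7]]
tare [0.46586848 0.00860347]
ridge_home [0.46586848 0.00860347]
ridge_off [ 0.48269409 -0.0552158 ]
```

```bash
cat >> h.py <<'E'
yaw=np.radians(14.77);t0=np.array([.55647,-.00164])
Rs=np.array([[np.cos(yaw),-np.sin(yaw)],[np.sin(yaw),np.cos(yaw)]])
def st(t=t0):
    from plant import r
    from scipy.spatial.transform import Rotation as Ro
    s=r.get_state();R=Ro.from_quat(s["eef_rot"]).as_matrix();p=s["tool_pos"]
    print("t",round(s["clock"],2),"scale mm",((p[:2]-t)@Rs*1e3).round(1),"z",(p[2]*1e3).round(1),"toolx yaw",np.degrees(np.arctan2(R[1,0],R[0,0])).round(2),"tz",R[:,2].round(3),"F",(s["contact_force"][:2]@Rs).round(1),s["contact_force"][2].round(1),"op",round(s["opening"],2));return s,R
E
python3 -c "
from h import *;st()"; python3 -m pendant '[[1,[0,0,0],[0,0,8.5]]]' 20; python3 -c "
from h import *;st()"
```

```text
t 0.1 scale mm [-445.6 -474.1] z 238.0 toolx yaw 23.25 tz [-0.001  0.001 -1.   ] F [-0.4 -0.8] 0.3 op 1.0
clock: 0.22
tool_pos: [0.2464, -0.5739, 0.2381]
eef_rot: [0.992, 0.127, -0.0, -0.001]
contact_force: [0.2, -0.4, 0.2]
opening: 0.914
finger_force: 0.0
t 0.23 scale mm [-445.7 -474.3] z 238.1 toolx yaw 14.54 tz [-0.     0.001 -1.   ] F [ 0.1 -0.4] 0.2 op 0.91
```

```bash
python3 -m pendant '[[1,[22.5,-34.3,0],[0,0,0]],[1,[22.5,-34.3,0],[0,0,0]],[1,[22.5,-34.3,0],[0,0,0]],[1,[22.5,-34.3,0],[0,0,0]],[1,[22.5,-34.3,0],[0,0,0]],[1,[22.5,-34.3,0],[0,0,0]],[1,[22.5,-34.3,0],[0,0,0]],[1,[22.5,-34.3,0],[0,0,0]]]' >/dev/null; python3 -c "
from h import *;st()"
```

```text
t 1.23 scale mm [-264.9 -199.1] z 238.6 toolx yaw 14.75 tz [-0.  0. -1.] F [-0.3  0.9] 0.7 op 0.01
```

```bash
python3 -m pendant '[[1,[22.5,-34.3,3],[0,0,0]],[1,[22.5,-34.3,3],[0,0,0]],[1,[22.5,-34.3,3],[0,0,0]],[1,[22.5,-34.3,3],[0,0,0]],[1,[22.5,-34.3,3],[0,0,0]],[1,[22.5,-34.3,3],[0,0,0]],[1,[22.5,-34.3,3],[0,0,0]],[1,[22.5,-34.3,3],[0,0,0]]]' >/dev/null; python3 -c "
from h import *;st()"
```

```text
t 2.23 scale mm [-84.8  75.2] z 214.5 toolx yaw 14.76 tz [-0. -0. -1.] F [-0.1 -0.4] 0.4 op 0.01
```

```bash
python3 - <<'E'
from h import *
from plant import cams
import cv2,pickle
s,R=st();c=cams.snapshot("wrist");pickle.dump((s,R,c),open("w0.pkl","wb"));cv2.imwrite("pics/w0.png",c["img"][:,:,::-1])
E
```

```text
t 2.23 scale mm [-84.8  75.2] z 214.5 toolx yaw 14.76 tz [-0. -0. -1.] F [-0.1 -0.4] 0.4 op 0.01
```

View pics/w0.png

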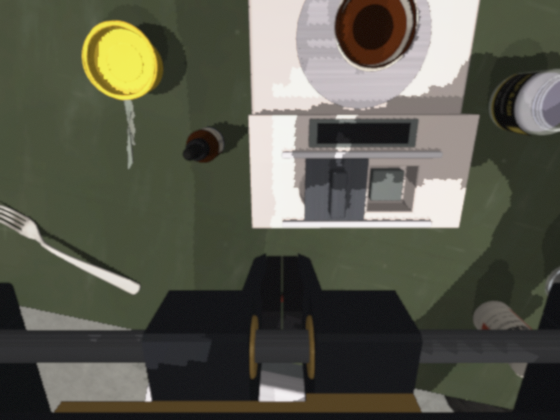

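The wrist view shows the deck corners at about (249,115), (477,115), (463,228), (252,228), the cover at about x 305–365 and y 157–221, and the square key at (387,184).

```bash
python3 - <<'E'
from h import *
import pickle
s,R,c=pickle.load(open("w0.pkl","rb"))
T=np.eye(4);T[:3,:3]=R;T[:3,3]=s["tool_pos"];W=np.linalg.inv(T@c["tool_from_camera"])
f=lambda u,v,z:((ray(c,(u,v),z,W)[:2]-t0)@Rs*1e3).round(1)
for n,p in dict(deckTL=(249,115,.055),TR=(477,115,.055),BR=(463,228,.055),BL=(252,228,.055),cTL=(306,158,.058),cTR=(366,157,.058),cBR=(364,220,.058),cBL=(303,220,.058),rTL=(331,169,.0785),rTR=(346,169,.0785),rBR=(345,216,.0785),rBL=(331,216,.0785),sq=(387,184,.041)).items():print(n,f(*p))
E
```

```text
deckTL [-14.4 104.9]
TR [ -14.3 -103.7]
BR [-125.8 -111.1]
BL [-125.9  105.4]
cTL [-53.3  52. ]
cTR [-52.4  -4.6]
cBR [-115.9   -8. ]
cBL [-116.    53.5]
rTL [-59.6  31.1]
rTR [-59.6  17.7]
rBR [-104.2   15.7]
rBL [-104.2   28.8]
sq [-82.9 -32.9]
```

```bash
python3 -m pendant '[[1,[0,0,30],[0,0,0]],[1,[0,0,35],[0,0,0]],[1,[0,0,35],[0,0,0]],[1,[0,0,30],[0,0,0]],[1,[0,0,12],[0,0,0]],[1,[0,0,6.5],[0,0,0]],[1,[0,0,0],[0,0,0]]]' >/dev/null; python3 -c "
from h import *;st()"
```

```text
t 3.15 scale mm [-85.   73.9] z 66.5 toolx yaw 14.74 tz [ 0.001  0.    -1.   ] F [-0.7 -0.4] -0.5 op 0.01
```

```bash
python3 -m pendant '[[1,[0,9,0],[0,0,0]],[1,[0,9,0],[0,0,0]],[1,[0,9,0],[0,0,0]],[1,[0,9,0],[0,0,0]],[1,[0,9,0],[0,0,0]],[1,[0,9,0],[0,0,0]],[1,[0,9,0],[0,0,0]],[1,[0,9,0],[0,0,0]]]' >/dev/null; python3 -c "
from h import *;st()"; python3 -m pendant '[[1,[0,4,0],[0,0,0]],[1,[0,3,0],[0,0,0]],[1,[0,0,0],[0,0,0]]]' >/dev/null; python3 -c "
from h import *;st()"
```

```text
t 4.15 scale mm [-85.2   1.4] z 66.2 toolx yaw 14.76 tz [ 0.  0. -1.] F [0.9 1.7] 0.9 op 0.01
t 4.53 scale mm [-85.5  -5.4] z 66.2 toolx yaw 14.73 tz [-0. -0. -1.] F [-0.1 -0. ] -0.1 op 0.0
```

```bash
for i in 1 ; do python3 -m pendant '[[1,[0,1.5,0],[0,0,0]],[1,[0,1.5,0],[0,0,0]]]' >/dev/null; python3 -c "
from h import *;st()"; python3 -m pendant '[[1,[0,1.5,0],[0,0,0]],[1,[0,1.5,0],[0,0,0]]]' >/dev/null; python3 -c "
from h import *
from plant import cams
import cv2
s,R=st()
c=cams.snapshot('top');cv2.imwrite('pics/t2.png',cv2.resize(c['img'][170:290,245:400,::-1],None,fx=5,fy=5,interpolation=cv2.INTER_CUBIC))
c=cams.snapshot('side');cv2.imwrite('pics/s2.png',cv2.resize(c['img'][140:250,220:360,::-1],None,fx=5,fy=5,interpolation=cv2.INTER_CUBIC))
"; done
```

```text
t 4.78 scale mm [-85.7  -7.7] z 66.1 toolx yaw 14.78 tz [-0.001  0.    -1.   ] F [-0.2  0.7] 0.2 op 0.0
t 5.03 scale mm [-85.7 -11. ] z 66.1 toolx yaw 14.76 tz [-0.001 -0.    -1.   ] F [-0.1  1.4] 0.3 op 0.0
```

View pics/s2.png

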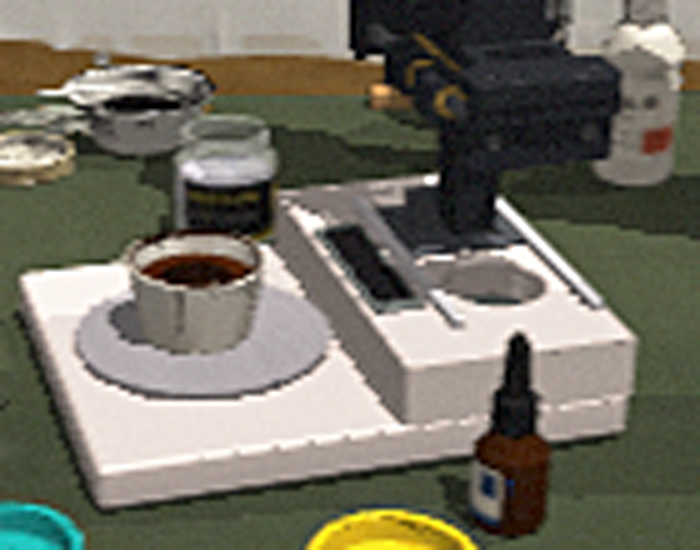

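The side crop shows the round well open at (490,280) and the cover behind the fingers. The force has not shown the stop yet, so I'll keep pushing gently.

```bash
python3 -m pendant '[[1,[0,1.5,0],[0,0,0]],[1,[0,1.5,0],[0,0,0]]]' >/dev/null; python3 -c "
from h import *;st()"; python3 -m pendant '[[1,[0,1.5,0],[0,0,0]],[1,[0,1,0],[0,0,0]],[1,[0,0,0],[0,0,0]]]' >/dev/null; python3 -c "
from h import *;st()"
```

```text
t 5.38 scale mm [-85.6 -11.7] z 66.1 toolx yaw 14.9 tz [-0.002  0.002 -1.   ] F [-1.2  9.4] 1.5 op 0.0
t 5.75 scale mm [-85.7 -11.8] z 66.2 toolx yaw 15.05 tz [-0.003  0.005 -1.   ] F [-0.3 11.8] 4.4 op 0.0
```

```bash
python3 -m pendant '[[1,[0,-10,0],[0,0,0]],[1,[0,-15,-15],[0,0,0]],[1,[0,-15,-30],[0,0,0]],[1,[0,-10,-30],[0,0,0]],[1,[0,0,-10],[0,0,0]],[1,[0,0,0],[0,0,0]]]' >/dev/null; python3 - <<'E'
from h import *
from plant import cams
import cv2,pickle
s,R=st();c=cams.snapshot("wrist");pickle.dump((s,R,c),open("w1.pkl","wb"));cv2.imwrite("pics/w1.png",cv2.resize(c["img"][60:260,180:440,::-1],None,fx=3,fy=3,interpolation=cv2.INTER_CUBIC))
E
```

```text
t 6.5 scale mm [-84.9  32.8] z 151.9 toolx yaw 14.71 tz [ 0.002 -0.001 -1.   ] F [-0.2 -0.2] -1.2 op 0.01
```

View pics/w1.png

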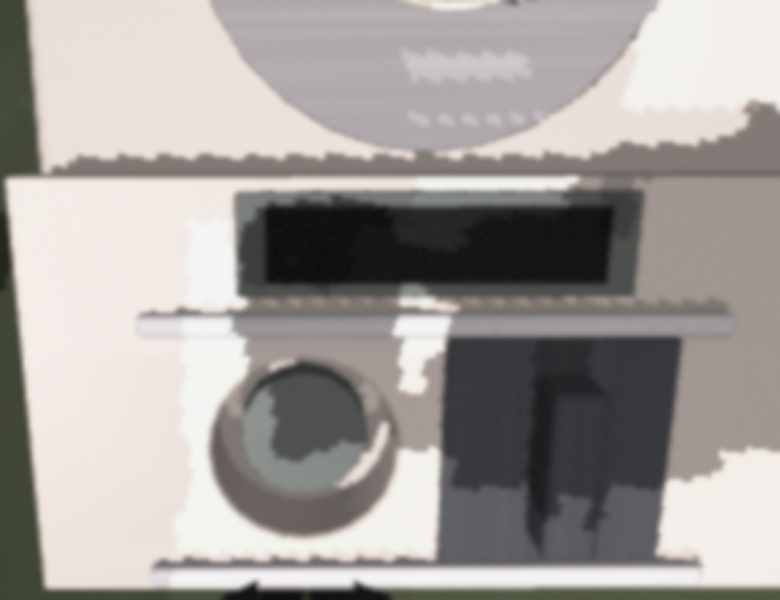

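The rim of the round well spans columns 210–397 and rows 357–536. The key is centred near (305,428), the cover spans 440–682, and the ridge top is near (580,470).

```bash
python3 - <<'E'
from h import *
import pickle
s,R,c=pickle.load(open("w1.pkl","rb"))
T=np.eye(4);T[:3,:3]=R;T[:3,3]=s["tool_pos"];W=np.linalg.inv(T@c["tool_from_camera"])
f=lambda u,v,z:((ray(c,((u+.5)/3-.5+180,(v+.5)/3-.5+60),z,W)[:2]-t0)@Rs*1e3).round(1)
for n,p in dict(rimL=(210,445,.055),rimR=(397,445,.055),rimT=(304,357,.055),rimB=(304,536,.055),key=(305,428,.041),keyL=(243,428,.041),keyR=(368,428,.041),covL=(440,450,.058),covR=(670,450,.058),rL=(555,395,.0785),rR=(608,395,.0785),deckTL=(7,178,.055),BL=(45,588,.055)).items():print(n,f(*p))
E
```

```text
rimL [-83.   58.2]
rimR [-83.    8.3]
rimT [-59.   33.1]
rimB [-109.4   33.1]
key [-82.7  32.9]
keyL [-82.7  50.2]
keyR [-82.7  15.2]
covL [-83.4  -2.8]
covR [-83.4 -63.4]
rL [-62.7 -26.4]
rR [-62.7 -38.9]
deckTL [-14.3 105.5]
BL [-125.3  105.8]
```

```bash
python3 -m pendant '[[1,[1,0,25],[0,0,0]],[1,[0,0,30],[0,0,0]],[1,[0,0,30],[0,0,0]],[1,[0,0,10],[0,0,0]],[1,[0,0,7],[0,0,0]],[1,[0,0,5],[0,0,0]],[1,[0,0,2],[0,0,0]],[1,[0,0,0],[0,0,0]]]' >/dev/null; python3 -c "
from h import *;st()"; python3 -m pendant '[[1,[0,0,2],[0,0,0]],[1,[0,0,2],[0,0,0]],[1,[0,0,2],[0,0,0]]]' >/dev/null; python3 -c "
from h import *;st()"
```

```text
t 7.55 scale mm [-84.   33.4] z 42.6 toolx yaw 14.75 tz [ 0.001 -0.    -1.   ] F [-0.5  0.5] 0.1 op 0.0
t 7.92 scale mm [-84.   33.4] z 36.4 toolx yaw 14.75 tz [ 0.001  0.    -1.   ] F [ 0.  -0.5] 4.3 op 0.0
```

Contact reads 4.3 N, so I'll press on to the stop and hold.

```bash
python3 -m pendant '[[1,[0,0,1.5],[0,0,0]],[1,[0,0,1.2],[0,0,0]],[1,[0,0,0],[0,0,0]]]' >/dev/null; python3 -c "
from h import *;st()"; python3 -m pendant '[[1,[0,0,0.8],[0,0,0]],[1,[0,0,0],[0,0,0]]]' >/dev/null; python3 -c "
from h import *;st()"
```

```text
t 8.3 scale mm [-83.9  33.3] z 35.1 toolx yaw 14.75 tz [ 0.002 -0.    -1.   ] F [-1.9  0.9] 22.2 op 0.0
t 8.55 scale mm [-83.9  33.3] z 35.0 toolx yaw 14.76 tz [ 0.003 -0.    -1.   ] F [-2.6  0.9] 31.7 op 0.0
```

```bash
python3 -m pendant '[[1,[0,0,-1],[0,0,0]],[1,[0,0,0],[0,0,0]],[1,[0,0,0],[0,0,0]],[1,[0,0,0],[0,0,0]],[1,[0,0,0],[0,0,0]],[1,[0,0,0],[0,0,0]],[1,[0,0,0],[0,0,0]],[1,[0,0,0],[0,0,0]]]' >/dev/null; python3 -c "
from h import *;st()"; python3 -m pendant '[[1,[0,0,0],[0,0,0]],[1,[0,0,0],[0,0,0]],[1,[0,0,0],[0,0,0]]]' >/dev/null; python3 -c "
from h import *;st()"
```

```text
t 9.55 scale mm [-83.9  33.3] z 35.2 toolx yaw 14.75 tz [ 0.002 -0.    -1.   ] F [-0.6  0.3] 21.7 op 0.01
t 9.93 scale mm [-83.9  33.3] z 35.2 toolx yaw 14.75 tz [ 0.002 -0.    -1.   ] F [-1.2  0.5] 20.9 op 0.01
```

```bash
python3 -m pendant '[[1,[0,0,-10],[0,0,0]],[1,[0,0,-30],[0,0,0]],[1,[0,0,-35],[0,0,0]],[1,[0,25,-5],[0,0,0]],[1,[0,35,0],[0,0,0]],[1,[0,30,0],[0,0,0]],[1,[0,13,0],[0,0,0]],[1,[0,0,0],[0,0,0]]]' >/dev/null; python3 -c "
from h import *;st()"; python3 -m pendant '[[1,[0,0,20],[0,0,0]],[1,[0,0,18],[0,0,0]],[1,[0,0,8],[0,0,0]],[1,[0,0,0],[0,0,0]]]' >/dev/null; python3 -c "
from h import *;st()"
```

```text
t 10.93 scale mm [-84.7 -69.7] z 113.5 toolx yaw 14.68 tz [-0.001  0.    -1.   ] F [0.1 0.6] -0.4 op 0.01
t 11.43 scale mm [-84.5 -68.4] z 67.4 toolx yaw 14.84 tz [-0.001  0.001 -1.   ] F [-0.3  0.6] -0.3 op 0.01
```

```bash
python3 -m pendant '[[1,[0,-9,0],[0,0,0]],[1,[0,-9,0],[0,0,0]],[1,[0,-9,0],[0,0,0]],[1,[0,-9,0],[0,0,0]],[1,[0,-9,0],[0,0,0]],[1,[0,-9,0],[0,0,0]],[1,[0,-9,0],[0,0,0]],[1,[0,-9,0],[0,0,0]]]' >/dev/null; python3 -c "
from h import *;st()"; python3 -m pendant '[[1,[0,-2,0],[0,0,0]],[1,[0,-2,0],[0,0,0]],[1,[0,-2,0],[0,0,0]],[1,[0,0,0],[0,0,0]]]' >/dev/null; python3 -c "
from h import *;st()"
```

```text
t 12.43 scale mm [-84.2   3. ] z 67.7 toolx yaw 14.75 tz [ 0. -0. -1.] F [ 0.8 -2.4] 1.6 op 0.01
t 12.93 scale mm [-84.3   8.6] z 67.7 toolx yaw 14.75 tz [-0.  0. -1.] F [-0.1 -1.8] -0.1 op 0.01
```

```bash
python3 -m pendant '[[1,[0,-1.5,0],[0,0,0]],[1,[0,-1.5,0],[0,0,0]],[1,[0,-1,0],[0,0,0]],[1,[0,0,0],[0,0,0]]]' >/dev/null; python3 -c "
from h import *;st()"
```

```text
t 13.43 scale mm [-84.4  12.2] z 67.7 toolx yaw 14.74 tz [ 0. -0. -1.] F [ 0.  -2.8] 0.7 op 0.01
```

```bash
python3 -m pendant '[[1,[0,-1.5,0],[0,0,0]],[1,[0,-1.5,0],[0,0,0]],[1,[0,0,0],[0,0,0]],[1,[0,0,0],[0,0,0]]]' >/dev/null; python3 -c "
from h import *;st()"
```

```text
t 13.93 scale mm [-84.4  12.4] z 67.8 toolx yaw 14.55 tz [ 0.001 -0.003 -1.   ] F [-0.1 -9.1] -1.5 op 0.01
```

Force rises to 9 N at the stop at y=12.4, so the cover is home. I'll retreat and check.

```bash
python3 -m pendant '[[1,[0,10,0],[0,0,0]],[1,[0,10,-10],[0,0,0]],[1,[0,0,-35],[0,0,0]],[1,[0,0,-40],[0,0,0]],[1,[0,0,-35],[0,0,0]],[1,[0,0,0],[0,0,0]]]' >/dev/null; python3 - <<'E'
from h import *
from plant import cams
import cv2
s,R=st();c=cams.snapshot("wrist");cv2.imwrite("pics/w2.png",c["img"][:,:,::-1])
E
```

```text
t 14.68 scale mm [-83.   -4.9] z 190.4 toolx yaw 14.76 tz [ 0.005  0.001 -1.   ] F [-0.1  0.1] 0.2 op 0.01
```

View pics/w2.png

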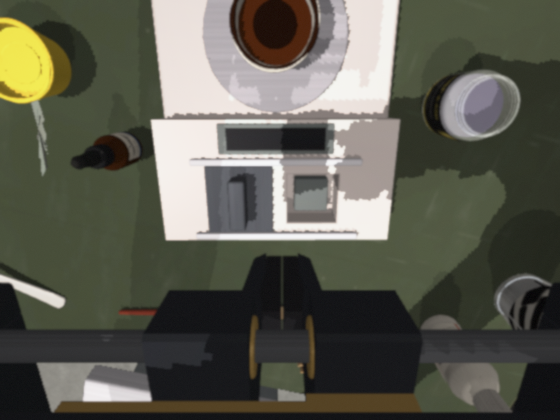

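The cover is home at (240,198), with the round well hidden. The square key is up at (310,194), and the ramekin, jar and dropper are all standing.

```bash
python3 -c "
from plant import r
print(r.finish_job())"
```

```text
the job is handed in; nothing more can be done
None
```

I handed the job in at about 15 s: I pushed the cover off to its stop, held the tare key down for over a second and released it, then pushed the cover back to its stop; the last picture shows it over the round well, with the ramekin, jar and dropper bottle standing (no verdict came back).

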